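# Line up the tins and hold the drying chest open

### The arm

A 6-joint arm with a two-finger parallel gripper is mounted at the origin on the work surface. World frame = base frame: x ahead of the robot, y to its left, z up, the work surface at z = 0. Lengths are in m, angles in degrees, forces in N, time in s.
With the tool pointing down it reaches from about 0.3 to 1 m from the base axis. Payload 5.1 kg.
Tool frame: the origin (TCP) lies at the very end of the fingers, on their centre line; the grasp point (between the pads) lies 19 mm behind it (robot.pinch_z is the distance from the TCP to the grasp point, in m); z points along the fingers, y is the direction in which the jaws open and shut (so a half turn about z gives the same grasp; the last joint's range is limited). The gripper opens to 95 mm and grips with 3 to 60 N. Pads are 20 mm wide; open, the fingers measure 119 mm over their backs; the gripper's body (75 mm by 180 mm) begins 59 mm behind the grasp point.
Start: joints at [63.736, 7.093, 94.555, -0, 78.352, -4.733], TCP at [0.239, 0.605, 0.215] pointing down, gripper open.
Joint ranges: [-149.61, 149.61], [-58.7, 133.49], [1.44, 155.28], [-77.14, 257.14], [18.33, 153.61], [-166.67, 166.67]. Speed limits (degrees/s): [147.25, 147.25, 180, 180, 180, 180].

### API

Orientations are given as [roll, pitch, yaw] about the fixed x, y, z axes, in that order (R = Rz(yaw) Ry(pitch) Rx(roll)).
In Python, from cell import robot gives the robot as it stands.
- The arm moves only by the shell command python3 -m handwheel 'ROWS' [OPENING] [FORCE]. ROWS is JSON, a list of rows, each a list of 6 numbers: the shift along the tool's x, y, z as a fraction of full scale, then the turn, a rotation vector about the tool's x, y, z as a fraction of full scale. A call has 1 to 8 rows; each row shifts and turns the commanded pose from where the row before left it, along the tool's axes as they then stand; what a row does not reach is not made up. Full scale, the value 1, is 0.075 m for a shift and 120 degrees for a turn. A row lasts 1/10 s, in which the tool goes at most 50 mm and 8.59 degrees, less where a joint would pass 70% of its speed; a pose out of reach is approached as far as the arm can. A call with a number of a shift or a turn outside -1 to 1 is refused whole. A call with a gripper value outside its range is refused whole. OPENING is the gripper's target within -1 to 1 (fully open at 1, half-way at 0, shut at -1), set as the call begins (- or left out, the last holds). The fingers move at their own pace and stop on an object; FORCE is the grip in N (left out, the last holds). Time passes only in rows, so rows that do not move let the fingers close. It gives the time, the measured TCP pose, the force and the opening at its end, in the units of the state.
- robot.get_state(): the state, without advancing time (a new reading comes with each control period).
- robot.snapshot(name): name is "scene" or "top" or "wrist"; returns a dict with "pixels" (420x560x3 uint8, blue, green, red), "camera_matrix" (3x3 intrinsics, pixels), "R" (3x3) and "t" (3): a world point X has camera coordinates R X + t; the wrist camera has in their place "hand_eye" (4x4, takes a point from camera to tool coordinates, whose origin is the TCP and whose axes are the flange's). Camera axes: x right, y down, z forward; pixel columns grow to the right and rows downward; lengths in m; the calibration is good to about 2 mm. A picture is of the moment at which its call begins: read the wrist's pose just before it. There is no depth.
- robot.sign_off(): hands the job in, once; it reports no verdict.
The state is a dict: "time_s": time; "q": joint angles; "qvel": joint speeds; "tau": joint torques, N m; "tcp_pos": TCP position; "orientation": TCP orientation; "ft_force": force on the tool from outside, world axes, zero at the start; "ft_torque": the same for the moment, N m; "finger_gap": opening from 0.0 (shut) to 1.0 (fully open).
Only numpy, scipy, OpenCV 4.12 (cv2) and the standard library are available. Lean on these libraries where they do the work, as an engineer would, in place of code of your own. Each camera call takes 0.05 s, during which the arm holds its last target.

### The job

Three tins are to go into the drying chest together: set the two tins standing loose on the bench onto the low shelf beside the tin already there (leave that one where it is), all three upright in one straight row along the middle line of the shelf with no gap between neighbours wider than 25 mm. Then lift the chest's lid, which falls shut if let go, by its wooden pull and hold it still with the gripper, open at 50 degrees from closed, so that a workmate can load the row: finish while holding it there and do not let go. Leave the glass jar and the wood offcut alone.

Things in the scene. Friction and masses are not known exactly. Their poses are not given: they have to be found in the camera images.
- shelf: the low drying shelf, fixed to the bench: a pale plank 100 mm deep (its x) and 300 mm long (its y) on two battens, plank top 30 mm above the bench; origin on the bench under the plank's centre, z up; the row runs along its y axis at x = 0, and tins on it stand at z = 30 mm in its frame
- tin_s: an open-topped bare steel food tin, 54 mm across, 73 mm tall, wall 3 mm, 50 to 85 g, standing upright; origin at the centre of its underside, z up its axis; this is the one already standing on the shelf's middle line, up to 75 mm left or right of the shelf's centre
- tin_a: an open-topped bare steel food tin, 54 mm across, 73 mm tall, wall 3 mm, 50 to 85 g, standing upright; origin at the centre of its underside, z up its axis; one of the two loose ones, on the bench in front of the shelf (on the robot's side)
- tin_b: an open-topped bare steel food tin, 54 mm across, 73 mm tall, wall 3 mm, 50 to 85 g, standing upright; origin at the centre of its underside, z up its axis; the other loose one, the same as tin_a; either may stand left or right in the row
- chest: the drying chest, a plywood box fixed to the bench, 180 mm deep (its x), 260 mm long (its y), 110 mm tall, walls 12 mm, with the 10 mm plywood lid hinged on top; origin on the bench under the box's centre, z up; its front with the pull faces its -x
- lid (a joint): opening angle of the chest's lid in rad: 0 closed (lid level), 0.873 is 50 degrees, stop at 1.3; lid and pull together about 0.3 to 0.55 kg, no spring and almost no friction, so it falls shut from any angle unless held
- pull (a point): grip point of the lid's pull, a dark wooden block 26 mm wide (along chest y), 16 mm thick, 52 mm long, sticking out in the lid's plane from the middle of its front edge; the point is mid width and thickness, 32 mm out from the edge, 212 mm from the hinge line, 118 mm up when closed. Free space beside and under it; pinched across its width it turns between the fingers as the lid swings
- lid_hinge (a point): point on the lid's hinge line, at its middle: the line runs along the chest's y at the top of its rear wall, at chest x = +90 mm, z = 110 mm; the pull point is 8 mm above this level when closed
- jar: bystander: a glass jar with a steel cap, 68 mm across, 85 mm tall, standing on the bench in line with the loose tins; origin under its centre
- offcut: bystander: a pale wood offcut 90 x 60 x 30 mm lying on the bench at the robot's right; origin under its centre
Things that resemble listed ones, but are neither listed nor needed, are in the scene too. Leave any pink look-alike of the tin_a alone. What is shaped like the tin_b but red is not meant.

How it is judged:
By the outcome, as a careful person would: the job done as asked, in the order asked, and still so for the second after the job is handed in, while the arm keeps its last pose, push and grip.
It also fails if it takes over 66 s, if anything falls off the work surface, if the arm or the gripper's body presses on something with over 40 N, if the wrist force passes 120 N, or if a joint passes its speed limit or range.

## Working session

There is one attempt and no reset: what is moved stays moved. The work goes in short steps, Python scripts to look and compute and a shell command to move; the robot and the scene stay as the last step left them, time stands still between calls to the robot, and variables do not carry over. Pictures are saved under pics/ and viewed, and the job is handed in when it is done.

```bash
mkdir -p pics; ls; python3 - <<'E'
from cell import robot
import cv2,numpy as np
print(robot.get_state())
for n in("scene","top"):
    s=robot.snapshot(n);cv2.imwrite(f"pics/{n}0.png",s["pixels"])
    print(n,s["camera_matrix"],s["R"],s["t"])
    np.savez(f"{n}0.npz",**{k:np.array(s[k]) for k in("camera_matrix","R","t")})
E
```

```text
pics
{'time_s': 0.0, 'q': array([ 6.37351142e+01,  7.13112186e+00,  9.46334766e+01, -6.39347103e-04,
        7.83495014e+01, -4.73364667e+00]), 'qvel': array([-0.01110785, -0.14521303,  0.03493148, -0.04118426, -0.03294332,
        0.09168942]), 'tau': array([ 5.24251809e-04, -4.17616332e+01, -3.59929633e+01,  7.73354899e-02,
        4.93089063e-02, -1.82533649e-04]), 'tcp_pos': array([0.2383169 , 0.6040593 , 0.21342009]), 'orientation': array([-1.79886238e+02, -8.79215631e-03,  1.58468882e+02]), 'ft_force': array([-0.19923445,  0.25801548,  0.50486176]), 'ft_torque': array([-0.01440965,  0.02666288,  0.0553179 ]), 'finger_gap': 1.0016364042756396}
scene [[413.03437282   0.         277.06195196]
 [  0.         413.03437282 210.83948026]
 [  0.           0.           1.        ]] [[ 0.86954806  0.4937213   0.01120088]
 [ 0.31223246 -0.53205239 -0.78703948]
 [-0.3826187   0.68786593 -0.61680093]] [-0.38375597 -0.09863894  1.54834363]
top [[428.75181776   0.         280.37150625]
 [  0.         428.75181776 206.20261771]
 [  0.           0.           1.        ]] [[-6.61030064e-03 -9.99976755e-01 -1.67118718e-03]
 [-9.84187409e-01  6.80173233e-03 -1.76999661e-01]
 [ 1.77006913e-01  4.74740416e-04 -9.84209494e-01]] [-0.05407844  0.48425221  1.19242222]
```

View pics/scene0.png

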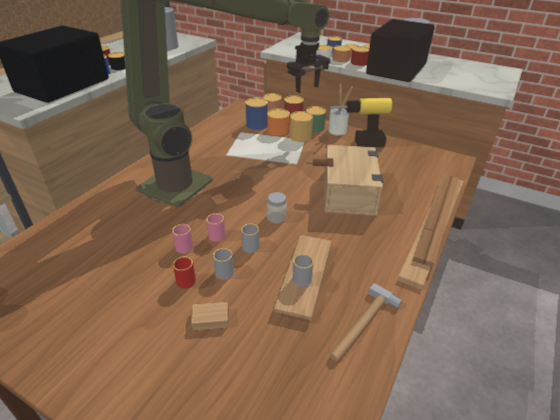

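View pics/top0.png

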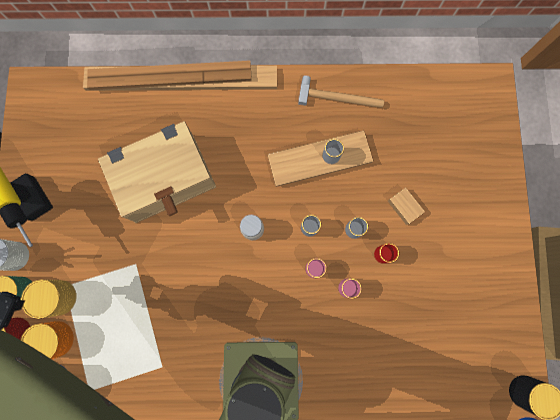

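The top view shows the grey loose tins at about (311,225) and (358,227). The shelf is centred near (320,158) with its tin at (333,152). The chest is near (155,170) with its pull at (167,202). Next I'll enlarge these areas.

```bash
python3 - <<'E'
import cv2
p=cv2.imread("pics/top0.png")
def c(n,x,y,w,h,k):
    q=cv2.resize(p[y:y+h,x:x+w],None,fx=k,fy=k,interpolation=cv2.INTER_CUBIC)
    for i in range(0,w,20):cv2.putText(q,str(x+i),(i*k,10),0,.35,(255,255,255),1);cv2.line(q,(i*k,12),(i*k,18),(255,255,255),1)
    for i in range(0,h,20):cv2.putText(q,str(y+i),(0,i*k+4),0,.35,(255,255,255),1);cv2.line(q,(25,i*k),(30,i*k),(255,255,255),1)
    cv2.imwrite(f"pics/{n}.png",q)
c("c1",240,120,160,120,5)
c("c2",85,110,145,110,5)
E
```

```text
(no output)
```

View pics/c1.png

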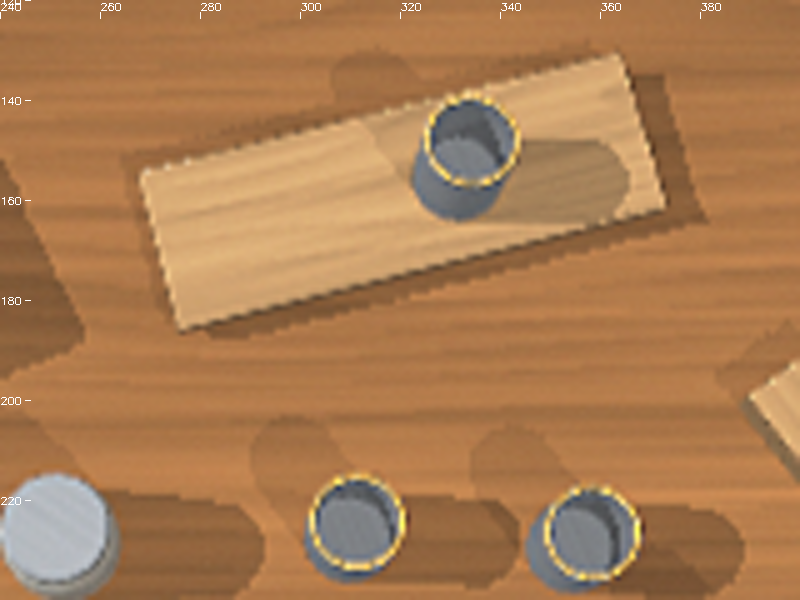

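View pics/c2.png

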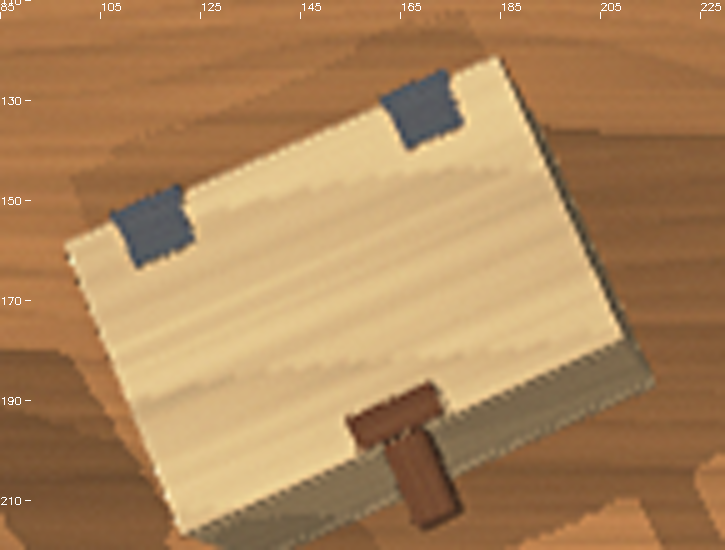

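```bash
cat > h.py <<'E'
import numpy as np,cv2
from scipy.spatial.transform import Rotation as Ro
def px(cam,u,v,z):
    d=np.load(f"{cam}0.npz");K,R,t=d["camera_matrix"],d["R"],d["t"]
    r=R.T@np.linalg.inv(K)@[u,v,1];o=-R.T@t
    return o+r*(z-o[2])/r[2]
def pr(cam,X):
    d=np.load(f"{cam}0.npz");K,R,t=d["camera_matrix"],d["R"],d["t"]
    c=K@(R@np.array(X)+t);return c[:2]/c[2]
E
python3 - <<'E'
from h import *
np.set_printoptions(precision=4,suppress=True)
f=lambda X,Y,z,o:px("top",X/5-.4+o[0],Y/5-.4+o[1],z)
a=(240,120);b=(85,110)
print("L",f(356,527,.073,a),"R",f(593,533,.073,a),"S",f(472,139,.103,a),"jar",f(57,522,.085,a))
S=np.array([f(*q,.03,a) for q in((142,171),(620,54),(665,208),(180,329))])
print(S,S.mean(0),[np.linalg.norm(S[i]-S[i-1]) for i in range(4)])
C=np.array([f(*q,.12,b) for q in((66,243),(498,58),(624,339),(182,533))])
print(C,C.mean(0),[np.linalg.norm(C[i]-C[i-1]) for i in range(4)])
for Q in(S,C):
    d=Q[0]-Q[1]+Q[3]-Q[2];e=Q[0]-Q[3]+Q[1]-Q[2]
    print("yaw from y",np.degrees(np.arctan2(-d[0],d[1])),"from x",np.degrees(np.arctan2(e[1],e[0])))
print("pull end",f(446,519,.126,b))
E
```

```text
L [ 0.4247 -0.1419  0.073 ] R [ 0.4204 -0.2739  0.073 ] S [ 0.6399 -0.2091  0.103 ] jar [0.427  0.0241 0.085 ]
[[ 0.6451 -0.0215  0.03  ]
 [ 0.7161 -0.3092  0.03  ]
 [ 0.6201 -0.332   0.03  ]
 [ 0.5484 -0.0437  0.03  ]] [ 0.6324 -0.1766  0.03  ] [np.float64(0.09914723568494178), np.float64(0.29629236536149545), np.float64(0.09875626901883895), np.float64(0.2969875778378143)]
[[0.608  0.4451 0.12  ]
 [0.7138 0.2103 0.12  ]
 [0.5514 0.1361 0.12  ]
 [0.4457 0.3715 0.12  ]] [0.5797 0.2908 0.12  ] [np.float64(0.1782156244508255), np.float64(0.2574836172647438), np.float64(0.17857637292971584), np.float64(0.2580676569552604)]
yaw from y 13.914578946310325 from x 13.131817988461805
yaw from y 24.217157856137838 from x 24.48172956451591
pull end [0.4514 0.2282 0.126 ]
```

```bash
cat >> h.py <<'E'
def plan(pos,yaw=None,n=1,rpy=None):
    from cell import robot
    s=robot.get_state();R=Ro.from_euler("xyz",s["orientation"],degrees=True)
    d=R.inv().apply(np.array(pos)-s["tcp_pos"])/.075
    if rpy is None: rpy=[180,0,yaw]
    T=Ro.from_euler("xyz",rpy,degrees=True)
    r=np.degrees((R.inv()*T).as_rotvec())
    rt=(R.inv()*T).as_rotvec()
    d2=T.inv().apply(np.array(pos)-s["tcp_pos"])/.075
    print("pos",s["tcp_pos"].round(4),"rpy",s["orientation"].round(2),"t",s["time_s"],"gap",s["finger_gap"],"F",s["ft_force"].round(1))
    print("shift/row now-axes",(d/n).round(4),"rot/row",(r/120/n).round(4),"rot deg",r.round(2),"| shift/row after rot",(d2/n).round(4))
E
python3 - <<'E'
from h import *
plan([.4247,-.1419,.26],103.6,1)
E
```

```text
pos [0.2383 0.6041 0.2135] rpy [-1.7989e+02 -1.0000e-02  1.5847e+02] t 0.1 gap 1.0008083992946237 F [ 0.9  0.4 -0.6]
shift/row now-axes [-5.9619 -8.342  -0.605 ] rot/row [-8.000e-04  4.000e-04  4.572e-01] rot deg [-1.000e-01  4.000e-02  5.487e+01] | shift/row after rot [-10.2523   0.0763  -0.6197]
```

```bash
python3 -m handwheel '[[-0.1,-0.14,-0.2,0,0,0],[-0.3,-0.41,-0.2,0,0,0],[-0.3,-0.41,-0.2,0,0,0],[-0.3,-0.41,0,0,0,0],[-0.3,-0.41,0,0,0,0],[-0.3,-0.41,0,0,0,0],[-0.3,-0.41,0,0,0,0],[-0.3,-0.41,0,0,0,0]]' 1 20
python3 -m handwheel '[[-0.3,-0.42,0,0,0,0],[-0.3,-0.42,0,0,0,0],[-0.3,-0.42,0,0,0,0],[-0.3,-0.42,0,0,0,0],[-0.3,-0.42,0,0,0,0],[-0.3,-0.42,0,0,0,0],[-0.3,-0.42,0,0,0,0],[-0.3,-0.42,0,0,0,0]]'
python3 -m handwheel '[[-0.3,-0.42,0,0,0,0.0653],[-0,0,0,0,0,0.0653],[0,0,0,0,0,0.0653],[0,0,0,0,0,0.0653],[0,0,0,0,0,0.0653],[0,0,0,0,0,0.0653],[0,0,0,0,0,0.0653],[0,0,0,0,0,0]]'
python3 - <<'E'
from h import *
plan([.4247,-.1419,.26],103.6,1)
E
```

```text
time_s: 0.9
tcp_pos: [0.3091, 0.3324, 0.2591]
orientation: [-180.0, -0.0, 158.5]
ft_force: [0.5, -0.4, -0.5]
finger_gap: 1.002
time_s: 1.7
tcp_pos: [0.384, 0.032, 0.2594]
orientation: [180.0, 0.0, 158.5]
ft_force: [0.3, 0.0, -0.3]
finger_gap: 0.999
time_s: 2.5
tcp_pos: [0.3933, -0.0039, 0.2592]
orientation: [-180.0, -0.0, 103.6]
ft_force: [-0.3, -0.3, 0.5]
finger_gap: 0.998
pos [ 0.3933 -0.0039  0.2592] rpy [-1.7996e+02 -2.0000e-02  1.0363e+02] t 2.5 gap 0.9977617091642856 F [-0.3 -0.3  0.5]
shift/row now-axes [-1.8863 -0.0261 -0.0112] rot/row [-0.0003 -0.0001  0.0002] rot deg [-0.04 -0.02  0.03] | shift/row after rot [-1.8863 -0.0251 -0.0107]
```

```bash
python3 -m handwheel '[[-0.47,-0.006,0,0,0,0],[-0.47,-0.006,0,0,0,0],[-0.47,-0.006,0,0,0,0],[-0.475,-0.006,0,0,0,0],[0,0,0,0,0,0],[0,0,0,0,0,0]]'
cat >> h.py <<'E'
def wpx(npz,u,v,z):
    d=np.load(npz);K,H,p,o=d["K"],d["H"],d["p"],d["o"]
    W=np.eye(4);W[:3,:3]=Ro.from_euler("xyz",o,degrees=True).as_matrix();W[:3,3]=p
    M=W@H;r=M[:3,:3]@np.linalg.inv(K)@[u,v,1];c=M[:3,3]
    return c+r*(z-c[2])/r[2]
def wsnap(n):
    from cell import robot
    s=robot.get_state();w=robot.snapshot("wrist");cv2.imwrite(f"pics/{n}.png",w["pixels"])
    np.savez(f"{n}.npz",K=w["camera_matrix"],H=w["hand_eye"],p=s["tcp_pos"],o=s["orientation"])
    print(s["tcp_pos"],s["orientation"])
E
python3 -c "
from h import *
wsnap('w1')"
```

```text
time_s: 3.1
tcp_pos: [0.4248, -0.142, 0.2592]
orientation: [-180.0, -0.1, 103.6]
ft_force: [-0.1, -0.2, 0.6]
finger_gap: 1.001
[ 0.42477999 -0.14196477  0.25916823] [-1.79950846e+02 -7.18211731e-02  1.03642276e+02]
```

View pics/w1.png

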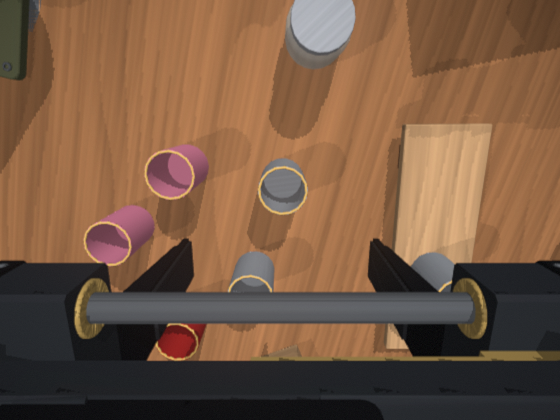

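The wrist view shows tin L's rim centred at about (283,190), tin R at (251,288), and the shelf's left end at (404,125)–(491,125).

```bash
python3 -c "
from h import *
print(wpx('w1.npz',283,190,.073),wpx('w1.npz',404,125,.03),wpx('w1.npz',491,125,.03))
plan([.4247,-.1419,.033],103.6)"
```

```text
[ 0.42609615 -0.14432215  0.073     ] [ 0.54474311 -0.04695404  0.03      ] [ 0.64116116 -0.02358513  0.03      ]
pos [ 0.4248 -0.1414  0.2593] rpy [-1.7997e+02 -5.0000e-02  1.0369e+02] t 3.15 gap 0.99653040476936 F [ 0.2 -0.3  0.1]
shift/row now-axes [-9.2000e-03 -1.2000e-03  3.0174e+00] rot/row [-0.0003 -0.0004  0.0008] rot deg [-0.03 -0.05  0.09] | shift/row after rot [-6.4000e-03 -2.9000e-03  3.0174e+00]
```

```bash
python3 -m handwheel '[[-0.01,0.01,0.5,0,0,0],[0,0,0.6,0,0,0],[0,0,0.6,0,0,0],[0,0,0.6,0,0,0],[0,0,0.5,0,0,0],[0,0,0.22,0,0,0],[0,0,0,0,0,0]]'
python3 -m handwheel '[[0,0,0,0,0,0],[0,0,0,0,0,0],[0,0,0,0,0,0],[0,0,0,0,0,0],[0,0,0,0,0,0],[0,0,0,0,0,0],[0,0,0,0,0,0],[0,0,0,0,0,0]]' -1 12
python3 -m handwheel '[[0,0,0,0,0,0],[0,0,0,0,0,0],[0,0,0,0,0,0],[0,0,-0.1,0,0,0],[0,0,-0.3,0,0,0],[0,0,-0.5,0,0,0],[0,0,-0.5,0,0,0],[0,0,-0.4,0,0,0]]'
python3 -c "
from h import *
wsnap('w2')
plan([.6247,-.1458,.18],103.6)"
```

```text
time_s: 3.85
tcp_pos: [0.4233, -0.1399, 0.0301]
orientation: [-179.7, -0.3, 103.8]
ft_force: [-0.5, 0.4, 0.3]
finger_gap: 0.999
time_s: 4.65
tcp_pos: [0.4263, -0.1425, 0.0336]
orientation: [180.0, 0.0, 103.6]
ft_force: [-0.3, 0.3, 3.8]
finger_gap: 0.569
time_s: 5.45
tcp_pos: [0.426, -0.1423, 0.17]
orientation: [180.0, 0.0, 103.6]
ft_force: [0.5, -0.4, -0.4]
finger_gap: 0.571
[ 0.42598928 -0.14233487  0.17004096] [1.79951906e+02 4.04631274e-02 1.03620977e+02]
pos [ 0.4287 -0.1436  0.1756] rpy [179.56   0.35 103.62] t 5.5 gap 0.5697106817470545 F [ 1.7 -1.3  2.9]
shift/row now-axes [-0.6441  2.5327 -0.0348] rot/row [0.0037 0.0029 0.0002] rot deg [0.44 0.35 0.02] | shift/row after rot [-0.6429  2.5326 -0.0582]
```

View pics/w2.png

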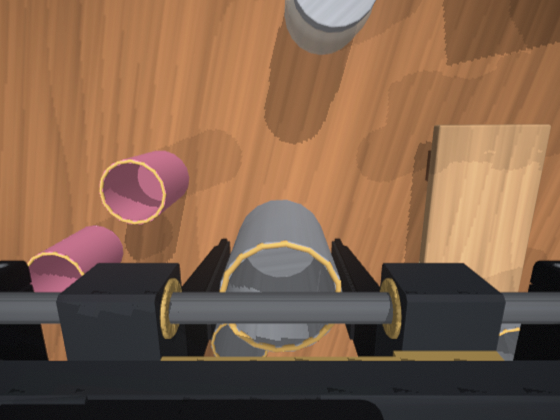

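```bash
python3 -m handwheel '[[-0.08,0.32,0,0,0,0],[-0.08,0.45,0,0,0,0],[-0.08,0.45,0,0,0,0],[-0.08,0.45,0,0,0,0],[-0.08,0.45,0,0,0,0],[-0.08,0.35,0,0,0,0],[0,0,0,0,0,0],[0,0,0,0,0,0]]'
python3 -c "
from h import *
print(wpx('w2.npz',281,293,.17+.0394))
wsnap('w3')
plan([.6247,-.1458,.18],103.6)"
```

```text
time_s: 6.3
tcp_pos: [0.6139, -0.1335, 0.167]
orientation: [-179.9, -0.1, 103.6]
ft_force: [0.1, -0.6, 0.1]
finger_gap: 0.569
[ 0.42448893 -0.1425064   0.2094    ]
[ 0.61393961 -0.13349789  0.16700319] [-1.79881577e+02 -5.87440874e-02  1.03638600e+02]
pos [ 0.6135 -0.1336  0.1673] rpy [-1.7990e+02 -5.0000e-02  1.0362e+02] t 6.35 gap 0.5710215206624121 F [ 0.2 -0.5  0.5]
shift/row now-axes [-0.1934  0.1061 -0.1702] rot/row [-0.0009 -0.0004  0.0002] rot deg [-0.1  -0.05  0.02] | shift/row after rot [-0.1935  0.1065 -0.1698]
```

View pics/w3.png

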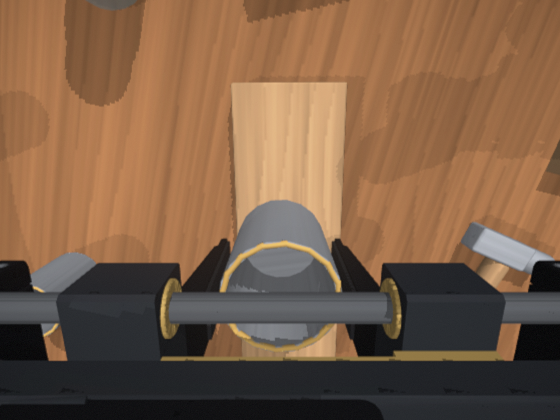

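```bash
python3 - <<'E'
import cv2
p=cv2.imread("pics/w3.png")[70:250,215:365];cv2.imwrite("pics/w3c.png",cv2.resize(p,None,fx=4,fy=3.3,interpolation=2)[:600])
E
python3 -c "
from h import *
for q in((232,84),(346,84)):print(wpx('w3.npz',*q,.03))"
```

```text
[ 0.54819444 -0.04654937  0.03      ]
[ 0.64263129 -0.02369759  0.03      ]
```

View pics/w3c.png

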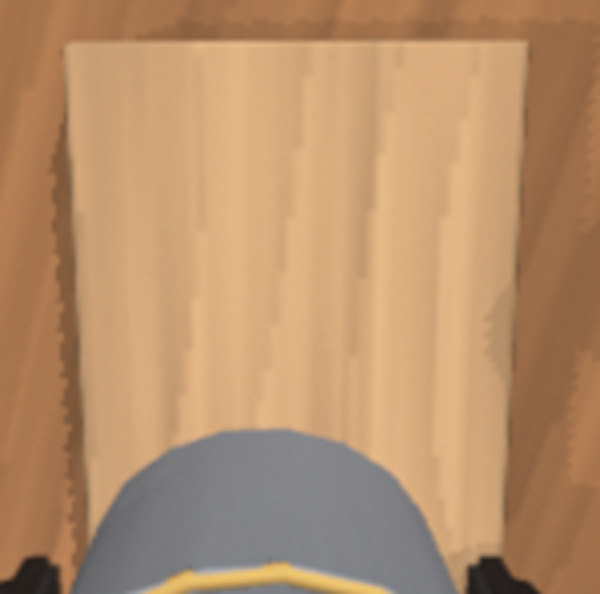

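```bash
python3 - <<'E'
from h import *
a=[wpx('w3.npz',*q,.03) for q in((231.1,82.4),(346.3,82.4),(236.9,221.1),(340.3,221.1))]
for i in a:print(i)
c1=(a[0]+a[1])/2;c2=(a[2]+a[3])/2;d=(c1-c2)/np.linalg.norm(c1-c2)
print(c1,c2,np.linalg.norm(a[0]-a[1]),np.linalg.norm(a[2]-a[3]),np.degrees(np.arctan2(-d[0],d[1])))
d=np.array([-np.sin(np.radians(13.5)),np.cos(np.radians(13.5)),0])
c=c1-d*.15; print("centre",c)
print("S proj", px("top",334,147.4,.103))
print("A target from wrist line", c1-d*.118)
E
```

```text
[ 0.54719331 -0.04547083  0.03      ]
[ 0.64251423 -0.02240641  0.03      ]
[ 0.57707104 -0.16540094  0.03      ]
[ 0.67217312 -0.1422667   0.03      ]
[ 0.59485377 -0.03393862  0.03      ] [ 0.62462208 -0.15383382  0.03      ] 0.09807163047289624 0.09787542510672954 13.943783579738609
centre [ 0.62987057 -0.17979411  0.03      ]
S proj [ 0.63987261 -0.20910854  0.103     ]
A target from wrist line [ 0.62240032 -0.14867827  0.03      ]
```

```bash
python3 -m handwheel '[[-0.193,0.11,0,0,0,0],[0,0,0.3,0,0,0],[0,0,0.3,0,0,0],[0,0,0.3,0,0,0],[0,0,0.2,0,0,0],[0,0,0.1,0,0,0],[0,0,0.05,0,0,0],[0,0,0,0,0,0]]'
python3 -m handwheel '[[0,0,0,0,0,0],[0,0,0,0,0,0]]'
python3 -c "
from h import *
plan([.6247,-.1458,.064],103.6)"
```

```text
time_s: 7.15
tcp_pos: [0.6259, -0.1459, 0.0747]
orientation: [180.0, 0.0, 103.6]
ft_force: [0.4, 0.5, 0.1]
finger_gap: 0.571
time_s: 7.35
tcp_pos: [0.6267, -0.1461, 0.0757]
orientation: [179.9, 0.1, 103.6]
ft_force: [-0.0, -0.0, -0.4]
finger_gap: 0.566
pos [ 0.6267 -0.1461  0.0757] rpy [1.7990e+02 6.0000e-02 1.0362e+02] t 7.35 gap 0.5657332462826011 F [-0.  -0.  -0.4]
shift/row now-axes [ 0.0102 -0.0252  0.1556] rot/row [0.0008 0.0005 0.0001] rot deg [0.1  0.06 0.02] | shift/row after rot [ 0.01   -0.0249  0.1556]
```

```bash
python3 -m handwheel '[[0.01,-0.025,0.05,0,0,0],[0,0,0.05,0,0,0],[0,0,0.04,0,0,0],[0,0,0,0,0,0],[0,0,0,0,0,0],[0,0,0,0,0,0]]'
python3 -c "
from h import *
plan([.6247,-.1458,.064],103.6)"
```

```text
time_s: 7.95
tcp_pos: [0.6239, -0.1455, 0.0637]
orientation: [-180.0, -0.0, 103.6]
ft_force: [-0.0, -0.1, -0.7]
finger_gap: 0.567
pos [ 0.6239 -0.1455  0.0637] rpy [-1.7999e+02 -1.0000e-02  1.0362e+02] t 7.95 gap 0.5672311989046048 F [-0.  -0.1 -0.7]
shift/row now-axes [-0.0061  0.0101 -0.0039] rot/row [-0.0001 -0.0001  0.0001] rot deg [-0.01 -0.01  0.02] | shift/row after rot [-0.0061  0.0101 -0.0039]
```

```bash
python3 -m handwheel '[[-0.006,0.01,0.01,0,0,0],[0,0,0,0,0,0],[0,0,0,0,0,0],[0,0,0,0,0,0]]'
python3 -m handwheel '[[0,0,0,0,0,0],[0,0,0,0,0,0],[0,0,0,0,0,0],[0,0,0,0,0,0],[0,0,0,0,0,0],[0,0,0,0,0,0]]' 1
python3 -m handwheel '[[0,0,-0.3,0,0,0],[0,0,-0.5,0,0,0],[0,0,-0.5,0,0,0],[0,0,-0.5,0,0,0],[0,0,-0.5,0,0,0],[0,0,-0.2,0,0,0],[0,0,0,0,0,0]]'
python3 -c "
from h import *
plan([.4204,-.2739,.25],103.6)"
```

```text
time_s: 8.35
tcp_pos: [0.6249, -0.1459, 0.0635]
orientation: [180.0, 0.0, 103.6]
ft_force: [-1.0, 1.0, 1.8]
finger_gap: 0.572
time_s: 8.95
tcp_pos: [0.6247, -0.1458, 0.0631]
orientation: [-180.0, -0.0, 103.6]
ft_force: [0.3, -0.5, -1.5]
finger_gap: 0.983
time_s: 9.65
tcp_pos: [0.6261, -0.1462, 0.2538]
orientation: [179.7, 0.2, 103.6]
ft_force: [-0.1, -0.1, 0.0]
finger_gap: 1.003
pos [ 0.6261 -0.1462  0.2538] rpy [1.7972e+02 1.7000e-01 1.0362e+02] t 9.65 gap 1.002689077850764 F [-0.1 -0.1  0. ]
shift/row now-axes [-1.0084 -3.0667  0.0393] rot/row [0.0023 0.0014 0.0001] rot deg [0.28 0.17 0.02] | shift/row after rot [-1.0095 -3.0662  0.0512]
```

```bash
python3 -m handwheel '[[-0.1,-0.3,0,0,0,0],[-0.151,-0.46,0,0,0,0],[-0.151,-0.46,0,0,0,0],[-0.151,-0.46,0,0,0,0],[-0.151,-0.46,0,0,0,0],[-0.151,-0.46,0,0,0,0],[-0.153,-0.46,0,0,0,0],[0,0,0,0,0,0]]'
python3 -m handwheel '[[0,0,0,0,0,0],[0,0,0,0,0,0]]'
python3 -c "
from h import *
wsnap('w4')
plan([.4204,-.2739,.033],103.6)
from cell import robot
cv2.imwrite('pics/top1.png',robot.snapshot('top')['pixels'])"
```

```text
time_s: 10.45
tcp_pos: [0.416, -0.2742, 0.2473]
orientation: [-179.8, -0.2, 103.4]
ft_force: [-0.2, -0.2, 0.8]
finger_gap: 0.998
time_s: 10.65
tcp_pos: [0.4196, -0.2726, 0.249]
orientation: [-179.9, -0.1, 103.6]
ft_force: [0.6, 0.7, 1.2]
finger_gap: 1.002
[ 0.41955963 -0.27264121  0.24899224] [-1.79931257e+02 -1.26235920e-01  1.03643978e+02]
pos [ 0.4199 -0.2726  0.2494] rpy [-1.7995e+02 -1.0000e-01  1.0368e+02] t 10.7 gap 0.9979367029401279 F [ 0.1 -0.8  0.4]
shift/row now-axes [-0.0234  0.0056  2.8856] rot/row [-0.0005 -0.0008  0.0007] rot deg [-0.05 -0.1   0.08] | shift/row after rot [-0.0185  0.0029  2.8857]
```

View pics/w4.png

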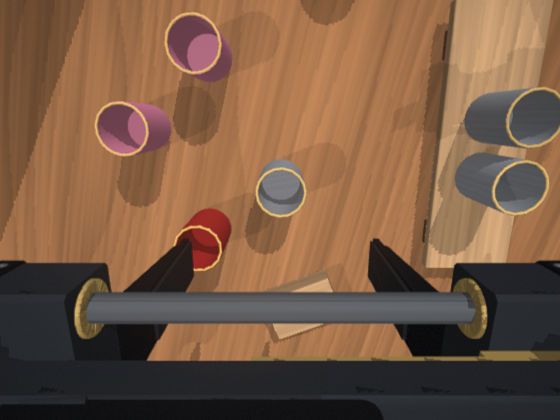

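View pics/top1.png

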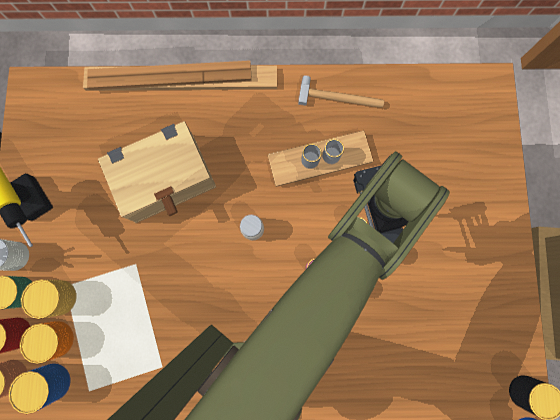

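```bash
python3 - <<'E'
from h import *
print("red",px("top",388.5,253,.073),"B wrist",wpx('w4.npz',281,191,.073))
p=cv2.imread("pics/top1.png")[120:195,260:385];cv2.imwrite("pics/top1c.png",cv2.resize(p,None,fx=6,fy=6,interpolation=2))
E
```

```text
red [ 0.34541863 -0.35447096  0.073     ] B wrist [ 0.41843832 -0.27429827  0.073     ]
```

View pics/top1c.png

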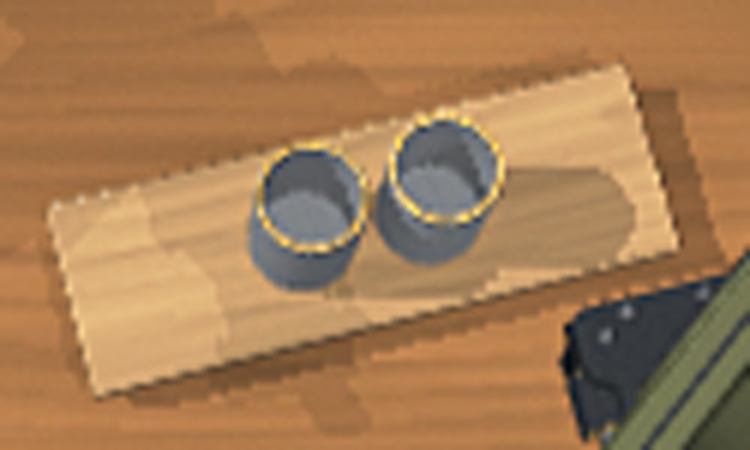

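```bash
python3 - <<'E'
from h import *
a=px("top",313/6-.4+260,197/6-.4+120,.103);s=px("top",446/6-.4+260,168/6-.4+120,.103)
print(a,s,a-s,np.linalg.norm(a-s),np.degrees(np.arctan2(-(a-s)[0],(a-s)[1])))
x=np.array([np.cos(np.radians(13.6)),np.sin(np.radians(13.6)),0]);c=np.array([.6324,-.1766,.03])
print((a-c)@x,(s-c)@x)
E
python3 -m handwheel '[[-0.018,0.003,0.3,0,0,0],[0,0,0.6,0,0,0],[0,0,0.6,0,0,0],[0,0,0.6,0,0,0],[0,0,0.5,0,0,0],[0,0,0.28,0,0,0],[0,0,0,0,0,0]]'
python3 -m handwheel '[[0,0,0,0,0,0],[0,0,0,0,0,0],[0,0,0,0,0,0],[0,0,0,0,0,0],[0,0,0,0,0,0],[0,0,0,0,0,0],[0,0,0,0,0,0],[0,0,0,0,0,0]]' -1 12
python3 -m handwheel '[[0,0,0,0,0,0],[0,0,0,0,0,0],[0,0,0,0,0,0]]'
```

```text
[ 0.62562456 -0.14638488  0.103     ] [ 0.63928894 -0.20890454  0.103     ] [-0.01366438  0.06251965  0.        ] 0.06399548684522274 12.328771445094219
0.0005193785124478264 -0.0009003807881722238
time_s: 11.45
tcp_pos: [0.418, -0.2718, 0.0305]
orientation: [-179.7, -0.4, 103.7]
ft_force: [-0.6, 0.4, 0.9]
finger_gap: 1.004
time_s: 12.25
tcp_pos: [0.4203, -0.2748, 0.0352]
orientation: [180.0, 0.0, 103.6]
ft_force: [-0.9, 0.8, 3.9]
finger_gap: 0.567
time_s: 12.55
tcp_pos: [0.4203, -0.2748, 0.0352]
orientation: [180.0, 0.0, 103.6]
ft_force: [-1.2, -0.2, 5.2]
finger_gap: 0.569
```

```bash
python3 -m handwheel '[[0,0,-0.1,0,0,0],[0,0,-0.3,0,0,0],[0,0,-0.5,0,0,0],[0,0,-0.5,0,0,0],[0,0,-0.4,0,0,0],[0,0,0,0,0,0],[0,0,0,0,0,0]]'
python3 -c "
from h import *
plan([.6546,-.2721,.17],103.6)"
```

```text
time_s: 13.25
tcp_pos: [0.4201, -0.2746, 0.1699]
orientation: [180.0, 0.0, 103.6]
ft_force: [0.2, 0.1, -0.6]
finger_gap: 0.567
pos [ 0.4201 -0.2746  0.1699] rpy [1.7997e+02 4.0000e-02 1.0362e+02] t 13.25 gap 0.5668887903963389 F [ 0.2  0.1 -0.6]
shift/row now-axes [-7.0350e-01  3.0469e+00  1.6000e-03] rot/row [0.0003 0.0004 0.0001] rot deg [0.03 0.04 0.02] | shift/row after rot [-7.0250e-01  3.0471e+00 -8.0000e-04]
```

```bash
python3 -m handwheel '[[-0.06,0.26,0,0,0,0],[-0.104,0.45,0,0,0,0],[-0.104,0.45,0,0,0,0],[-0.104,0.45,0,0,0,0],[-0.104,0.45,0,0,0,0],[-0.104,0.45,0,0,0,0],[-0.104,0.45,0,0,0,0],[-0.02,0.087,0,0,0,0]]'
python3 -m handwheel '[[0,0,0,0,0,0],[0,0,0,0,0,0],[0,0,0,0,0,0],[0,0,0.3,0,0,0],[0,0,0.3,0,0,0],[0,0,0.3,0,0,0],[0,0,0.25,0,0,0],[0,0,0,0,0,0]]'
python3 -m handwheel '[[0,0,0,0,0,0],[0,0,0,0,0,0],[0,0,0,0,0,0]]'
python3 -c "
from h import *
plan([.6546,-.2721,.0645],103.6)"
```

```text
time_s: 14.05
tcp_pos: [0.6558, -0.271, 0.1658]
orientation: [-179.8, -0.2, 103.7]
ft_force: [-0.9, 0.1, -0.8]
finger_gap: 0.566
time_s: 14.85
tcp_pos: [0.6517, -0.2712, 0.0796]
orientation: [-179.7, -0.2, 103.6]
ft_force: [-0.5, 1.5, -2.3]
finger_gap: 0.565
time_s: 15.15
tcp_pos: [0.6555, -0.2726, 0.0854]
orientation: [179.9, 0.1, 103.6]
ft_force: [0.4, -0.8, -1.2]
finger_gap: 0.566
pos [ 0.6555 -0.2726  0.0854] rpy [1.7987e+02 1.1000e-01 1.0362e+02] t 15.15 gap 0.5656988985948179 F [ 0.4 -0.8 -1.2]
shift/row now-axes [ 0.0103 -0.0111  0.2785] rot/row [0.0011 0.0009 0.0001] rot deg [0.13 0.11 0.02] | shift/row after rot [ 0.0097 -0.0105  0.2785]
```

```bash
python3 -m handwheel '[[0.01,-0.01,0.09,0,0,0],[0,0,0.08,0,0,0],[0,0,0.05,0,0,0],[0,0,0.03,0,0,0],[0,0,0,0,0,0],[0,0,0,0,0,0],[0,0,0,0,0,0]]'
python3 -c "
from h import *
plan([.6546,-.2721,.0645],103.6)"
```

```text
time_s: 15.85
tcp_pos: [0.6537, -0.2716, 0.0652]
orientation: [-180.0, 0.0, 103.6]
ft_force: [-2.6, 1.0, 4.5]
finger_gap: 0.565
pos [ 0.6537 -0.2716  0.0652] rpy [-1.8000e+02  1.0000e-02  1.0362e+02] t 15.85 gap 0.5653051834477274 F [-2.6  1.   4.5]
shift/row now-axes [-0.0092  0.0097  0.0087] rot/row [-0.      0.0001  0.0002] rot deg [-0.    0.01  0.02] | shift/row after rot [-0.0092  0.0097  0.0087]
```

Contact is felt at about 4.5 N, so I'll release and retreat.

```bash
python3 -m handwheel '[[0,0,0,0,0,0],[0,0,0,0,0,0],[0,0,0,0,0,0],[0,0,0,0,0,0],[0,0,0,0,0,0],[0,0,0,0,0,0]]' 1
python3 -m handwheel '[[0,0,-0.3,0,0,0],[0,0,-0.5,0,0,0],[0,0,-0.5,0,0,0],[0,0,-0.5,0,0,0],[0,0,-0.5,0,0,0],[0,0,-0.2,0,0,0],[0,0,0,0,0,0]]'
python3 -c "
from h import *
plan([.469,.241,.255],24.3)
plan([.469,.241,.255],-155.7)"
```

```text
time_s: 16.45
tcp_pos: [0.6537, -0.2715, 0.0645]
orientation: [-180.0, -0.0, 103.6]
ft_force: [-0.1, -0.2, 0.1]
finger_gap: 0.985
time_s: 17.15
tcp_pos: [0.6549, -0.2722, 0.2557]
orientation: [179.7, 0.2, 103.6]
ft_force: [-0.2, -0.6, -1.4]
finger_gap: 1.001
pos [ 0.6549 -0.2722  0.2557] rpy [179.74   0.22 103.62] t 17.15 gap 1.0010761855564123 F [-0.2 -0.6 -1.4]
shift/row now-axes [ 7.2335 -0.7982 -0.0227] rot/row [0.0031 0.     0.661 ] rot deg [3.700e-01 1.000e-02 7.932e+01] | shift/row after rot [ 0.5562 -7.2562  0.009 ]
pos [ 0.6549 -0.2722  0.2557] rpy [179.74   0.22 103.62] t 17.15 gap 1.0010761855564123 F [-0.2 -0.6 -1.4]
shift/row now-axes [ 7.2335 -0.7982 -0.0227] rot/row [-0.      0.0033 -0.839 ] rot deg [-1.0000e-02  3.9000e-01 -1.0068e+02] | shift/row after rot [-0.5562  7.2562  0.009 ]
```

```bash
python3 -m handwheel '[[0.25,-0.03,0,0,0,0],[0.45,-0.05,0,0,0,0],[0.45,-0.05,0,0,0,0],[0.45,-0.05,0,0,0,0],[0.45,-0.05,0,0,0,0],[0.45,-0.05,0,0,0,0],[0.45,-0.05,0,0,0,0],[0.45,-0.05,0,0,0,0]]'
python3 -m handwheel '[[0.45,-0.05,0,0,0,0],[0.45,-0.05,0,0,0,0],[0.45,-0.05,0,0,0,0],[0.45,-0.05,0,0,0,0],[0.45,-0.05,0,0,0,0],[0.45,-0.05,0,0,0,0.0],[0.35,-0.04,0,0,0,0],[0.2,-0.02,0,0,0,0.0]]'
python3 -m handwheel '[[0,0,0,0,0,0.0661],[0,0,0,0,0,0.0661],[0,0,0,0,0,0.0661],[0,0,0,0,0,0.0661],[0,0,0,0,0,0.0661],[0,0,0,0,0,0.0661],[0,0,0,0,0,0.0661],[0,0,0,0,0,0.0661]]'
python3 -m handwheel '[[0,0,0,0,0,0.0661],[0,0,0,0,0,0.0661],[0,0,0,0,0,0],[0,0,0,0,0,0]]'
python3 -c "
from h import *
wsnap('w5')
plan([.469,.241,.255],24.3)
from cell import robot
p=robot.snapshot('top')['pixels'];cv2.imwrite('pics/top2.png',p)
cv2.imwrite('pics/top2c.png',cv2.resize(p[120:195,260:385],None,fx=6,fy=6,interpolation=2))"
```

```text
time_s: 17.95
tcp_pos: [0.564, -0.029, 0.2485]
orientation: [-179.7, -0.1, 103.6]
ft_force: [0.0, 0.3, 0.8]
finger_gap: 0.999
time_s: 18.75
tcp_pos: [0.4804, 0.2013, 0.249]
orientation: [-179.7, 0.0, 103.7]
ft_force: [-0.2, -0.1, -0.2]
finger_gap: 1.0
time_s: 19.55
tcp_pos: [0.4818, 0.1994, 0.2499]
orientation: [-179.9, 0.2, 39.8]
ft_force: [0.2, -0.0, -0.7]
finger_gap: 0.999
time_s: 19.95
tcp_pos: [0.482, 0.1997, 0.2508]
orientation: [-180.0, 0.1, 24.4]
ft_force: [0.0, 0.8, -0.7]
finger_gap: 0.999
[0.48198811 0.19970763 0.25075471] [-1.79989253e+02  1.25445849e-01  2.44360613e+01]
pos [0.4821 0.1998 0.2511] rpy [-1.7999e+02  1.0000e-01  2.4410e+01] t 20.0 gap 0.9989219770870658 F [ 0.5  0.2 -0.4]
shift/row now-axes [ 0.0685 -0.5724 -0.0526] rot/row [-0.0001  0.0008  0.0009] rot deg [-0.01  0.1   0.11] | shift/row after rot [ 0.0675 -0.5725 -0.0525]
```

View pics/w5.png

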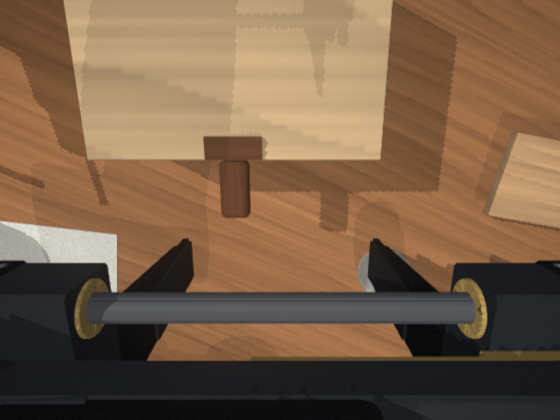

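View pics/top2c.png

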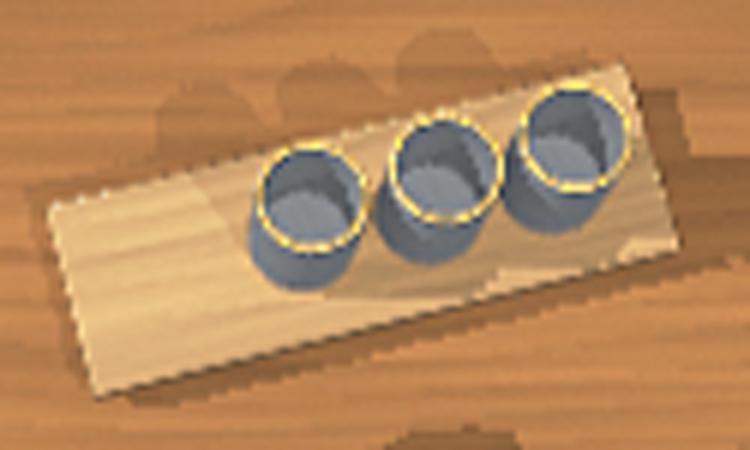

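The row is straight: rim centres are at (313,197), (446,168) and (576,137) in the crop. The wrist view shows the pull spanning columns 220–250 and rows 162–217.

```bash
python3 - <<'E'
from h import *
e=wpx('w5.npz',235.5,216,.126);l=wpx('w5.npz',85,159.5,.12);r=wpx('w5.npz',380.5,159.5,.12)
b=wpx('w5.npz',235,162,.126)
print(e,b,l,r,(l+r)/2,np.linalg.norm(l-r),np.degrees(np.arctan2(-(l-r)[0],(l-r)[1])))
x=np.array([np.cos(np.radians(24.3)),np.sin(np.radians(24.3)),0])
print("grip from end",e+.02*x,"from edge",(l+r)/2-.032*x, "topcam: edge",np.array([.5797,.2908,0])-.122*x,"end",np.array([.4514,.2282,0])+.02*x)
rows=[(313,197),(446,168),(576,137)]
P=[px("top",u/6-.4+260,v/6-.4+120,.103) for u,v in rows];print(P,np.linalg.norm(P[2]-P[1]))
xs=np.array([np.cos(np.radians(13.6)),np.sin(np.radians(13.6)),0]);print([(p-[.6324,-.1766,.03])@xs for p in P])
E
```

```text
[0.45151626 0.22994286 0.126     ] [0.49656971 0.24897769 0.126     ] [0.44268405 0.37102387 0.12      ] [0.55069096 0.13323055 0.12      ] [0.4966875  0.25212721 0.12      ] 0.2611726618995036 24.42778667390123
grip from end [0.46974433 0.23817315 0.126     ] from edge [0.4675226  0.23895875 0.12      ] topcam: edge [0.4685088  0.24059525 0.        ] end [0.46962807 0.23643029 0.        ]
[array([ 0.62562456, -0.14638488,  0.103     ]), array([ 0.63928894, -0.20890454,  0.103     ]), array([ 0.65399684, -0.2703036 ,  0.103     ])] 0.06313610629212496
[np.float64(0.0005193785124478264), np.float64(-0.0009003807881722238), np.float64(-0.0010423732353968124)]
```

```bash
python3 -m handwheel '[[0.03,-0.28,0,0,0,0],[0.025,-0.26,0,0,0,0],[0,0,0,0,0,0],[0,0,0,0,0,0],[0,0,0,0,0,0]]' 0.2
python3 -c "
from h import *
plan([.469,.2385,.099],24.3)"
```

```text
time_s: 20.55
tcp_pos: [0.4696, 0.2382, 0.252]
orientation: [180.0, 0.0, 24.3]
ft_force: [0.1, 0.3, 1.1]
finger_gap: 0.637
pos [0.4696 0.2382 0.252 ] rpy [1.7998e+02 1.0000e-02 2.4300e+01] t 20.55 gap 0.6371517087406663 F [0.1 0.3 1.1]
shift/row now-axes [-0.0051 -0.0074  2.0406] rot/row [ 0.0002  0.0001 -0.    ] rot deg [ 0.02  0.01 -0.  ] | shift/row after rot [-0.0055 -0.0066  2.0406]
```

```bash
python3 -m handwheel '[[-0.005,-0.007,0.3,0,0,0],[0,0,0.4,0,0,0],[0,0,0.4,0,0,0],[0,0,0.4,0,0,0],[0,0,0.3,0,0,0],[0,0,0.24,0,0,0],[0,0,0,0,0,0],[0,0,0,0,0,0]]'
python3 -m handwheel '[[0,0,0,0,0,0],[0,0,0,0,0,0],[0,0,0,0,0,0]]'
python3 -c "
from h import *
wsnap('w6')
plan([.469,.2385,.099],24.3)"
```

```text
time_s: 21.35
tcp_pos: [0.4691, 0.2386, 0.0994]
orientation: [180.0, 0.0, 24.3]
ft_force: [1.3, 0.7, 0.7]
finger_gap: 0.601
time_s: 21.65
tcp_pos: [0.4695, 0.2393, 0.1003]
orientation: [180.0, -0.1, 24.3]
ft_force: [-0.2, 0.1, 0.5]
finger_gap: 0.604
[0.4695327  0.2392704  0.10034046] [ 1.79991590e+02 -1.13459136e-01  2.42975988e+01]
pos [0.4694 0.2392 0.1001] rpy [ 1.7999e+02 -9.0000e-02  2.4300e+01] t 21.7 gap 0.6039731951104247 F [-0.2 -0.7  0.3]
shift/row now-axes [-0.0089  0.0069  0.0148] rot/row [ 0.     -0.0008 -0.    ] rot deg [ 0.01 -0.09 -0.  ] | shift/row after rot [-0.0089  0.0069  0.0148]
```

View pics/w6.png

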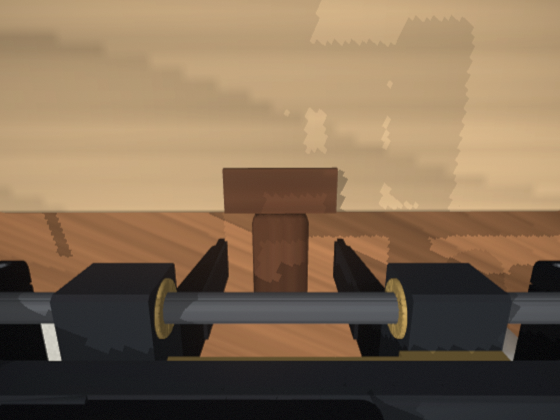

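The pull (columns 252–308) is centred between the fingers, so I'll grip it.

```bash
python3 -m handwheel '[[0,0,0,0,0,0],[0,0,0,0,0,0],[0,0,0,0,0,0],[0,0,0,0,0,0],[0,0,0,0,0,0],[0,0,0,0,0,0],[0,0,0,0,0,0],[0,0,0,0,0,0]]' -1 25
python3 - <<'E'
from h import *
plan([.469,.2385,.099],24.3)
x=np.array([np.cos(np.radians(24.3)),np.sin(np.radians(24.3)),0])
p0=lambda th:(-(.212*np.cos(th)-.008*np.sin(th)),.212*np.sin(th)+.008*np.cos(th))
prev=p0(0)
for d in range(5,55,5):
    q=p0(np.radians(d));print(d,np.round([(q[0]-prev[0])/.075,-(q[1]-prev[1])/.075],3),np.round([q[0]+.212,q[1]-.008],4));prev=q
E
```

```text
time_s: 22.5
tcp_pos: [0.4688, 0.2391, 0.0991]
orientation: [-180.0, 0.0, 24.3]
ft_force: [-0.2, -0.5, -0.4]
finger_gap: 0.271
pos [0.4688 0.2391 0.0991] rpy [-1.80e+02  1.00e-02  2.43e+01] t 22.5 gap 0.2708229643994294 F [-0.2 -0.5 -0.4]
shift/row now-axes [-0.0006  0.0084  0.0013] rot/row [-0.  0.  0.] rot deg [-0.    0.01  0.  ] | shift/row after rot [-0.0006  0.0084  0.0013]
5 [ 0.02  -0.246] [0.0015 0.0184]
10 [ 0.041 -0.243] [0.0046 0.0367]
15 [ 0.062 -0.239] [0.0093 0.0546]
20 [ 0.083 -0.232] [0.0155 0.072 ]
25 [ 0.103 -0.224] [0.0232 0.0888]
30 [ 0.122 -0.214] [0.0324 0.1049]
35 [ 0.14  -0.203] [0.0429 0.1202]
40 [ 0.158 -0.19 ] [0.0547 0.1344]
45 [ 0.173 -0.176] [0.0678 0.1476]
50 [ 0.188 -0.16 ] [0.0819 0.1595]
```

```bash
python3 -m handwheel '[[0.01,0,-0.123,0,0,0],[0.01,0,-0.123,0,0,0],[0.02,0,-0.121,0,0,0],[0.021,0,-0.122,0,0,0],[0.031,0,-0.12,0,0,0],[0.031,0,-0.119,0,0,0],[0,0,0,0,0,0]]'
python3 -c "
from h import *
plan([.469,.2385,.099],24.3)"
```

```text
time_s: 23.2
tcp_pos: [0.4778, 0.2432, 0.1555]
orientation: [-180.0, -0.1, 24.3]
ft_force: [-0.2, 0.5, -2.5]
finger_gap: 0.271
pos [0.4778 0.2432 0.1555] rpy [-1.7999e+02 -7.0000e-02  2.4300e+01] t 23.2 gap 0.27143332453087476 F [-0.2  0.5 -2.5]
shift/row now-axes [-0.1339  0.0088  0.7534] rot/row [-0.0001 -0.0006 -0.    ] rot deg [-0.01 -0.07 -0.  ] | shift/row after rot [-0.1329  0.0087  0.7536]
```

Force is −2.5 N from the lid's weight, and the pull is following at about 15°.

```bash
python3 -m handwheel '[[0.041,0,-0.116,0,0,0],[0.042,0,-0.116,0,0,0],[0.051,0,-0.112,0,0,0],[0.052,0,-0.112,0,0,0],[0.061,0,-0.107,0,0,0],[0.061,0,-0.107,0,0,0],[0.07,0,-0.102,0,0,0],[0.07,0,-0.101,0,0,0]]'
python3 -m handwheel '[[0.079,0,-0.095,0,0,0],[0.079,0,-0.095,0,0,0],[0.086,0,-0.088,0,0,0],[0.087,0,-0.088,0,0,0],[0.06,0,-0.052,0,0,0],[0.034,0,-0.03,0,0,0],[0,0,0,0,0,0],[0,0,0,0,0,0]]'
python3 -m handwheel '[[0,0,0,0,0,0],[0,0,0,0,0,0],[0,0,0,0,0,0],[0,0,0,0,0,0]]'
python3 - <<'E'
from h import *
plan([.469,.2385,.099],24.3)
wsnap('w7')
from cell import robot
s=robot.snapshot('scene');cv2.imwrite('pics/scene7.png',s['pixels'])
cv2.imwrite('pics/scene7c.png',cv2.resize(s['pixels'][70:230,270:470],None,fx=3.7,fy=3.7,interpolation=2))
E
```

```text
time_s: 24.0
tcp_pos: [0.5081, 0.257, 0.2196]
orientation: [-180.0, 0.0, 24.3]
ft_force: [0.9, 3.1, -5.7]
finger_gap: 0.277
time_s: 24.8
tcp_pos: [0.5371, 0.2701, 0.253]
orientation: [-180.0, -0.1, 24.3]
ft_force: [-0.5, 5.1, -3.9]
finger_gap: 0.27
time_s: 25.2
tcp_pos: [0.537, 0.2701, 0.2529]
orientation: [-180.0, -0.1, 24.3]
ft_force: [-0.5, 5.2, -4.7]
finger_gap: 0.274
pos [0.537  0.2701 0.2529] rpy [-1.7997e+02 -6.0000e-02  2.4300e+01] t 25.2 gap 0.27355342026120105 F [-0.5  5.2 -4.7]
shift/row now-axes [-1.0012  0.0118  2.0504] rot/row [-0.0002 -0.0005  0.    ] rot deg [-0.03 -0.06  0.  ] | shift/row after rot [-0.9991  0.0108  2.0514]
[0.53696237 0.27007584 0.25285739] [-1.79971129e+02 -5.63748079e-02  2.43004492e+01]
```

View pics/scene7c.png

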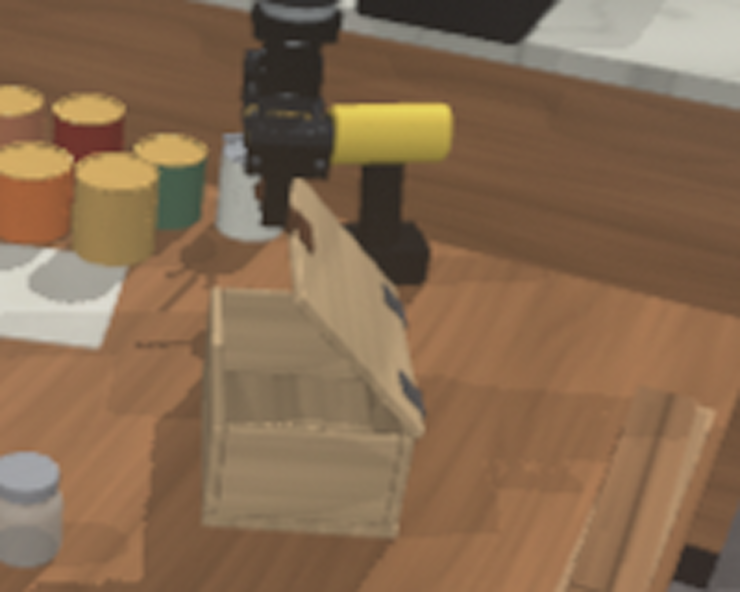

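View pics/w7.png

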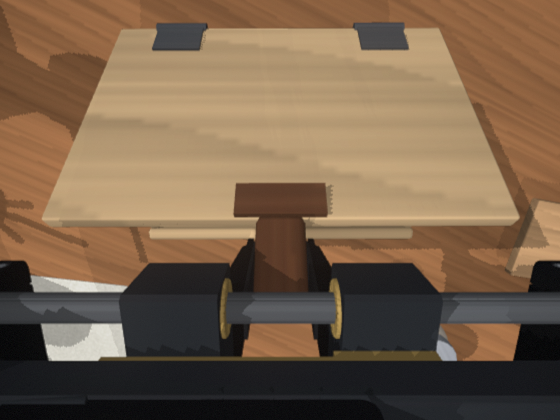

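Kinematics put the lid at about 47.7°: 74.9 mm travelled inward and 153.8 mm up. I'll add about 2.3°.

```bash
python3 -m handwheel '[[0.03,0,-0.026,0,0,0],[0.03,0,-0.025,0,0,0],[0.026,0,-0.022,0,0,0],[0,0,0,0,0,0],[0,0,0,0,0,0],[0,0,0,0,0,0],[0,0,0,0,0,0],[0,0,0,0,0,0]]'
python3 - <<'E'
from h import *
plan([.4688,.2391,.0991],24.3)
wsnap('w8')
from cell import robot
s=robot.snapshot('scene');cv2.imwrite('pics/scene8.png',s['pixels'])
cv2.imwrite('pics/scene8c.png',cv2.resize(s['pixels'][110:220,315:405],None,fx=6.5,fy=5.4,interpolation=2))
p=cv2.imread('pics/w8.png');cv2.imwrite('pics/w8c.png',cv2.resize(p[0:250],None,fx=1.42,fy=2.4,interpolation=2))
E
```

```text
time_s: 26.1
tcp_pos: [0.5424, 0.2725, 0.2579]
orientation: [-180.0, 0.1, 24.3]
ft_force: [0.5, 5.1, -5.5]
finger_gap: 0.276
pos [0.5424 0.2725 0.2579] rpy [-1.7997e+02  6.0000e-02  2.4300e+01] t 26.1 gap 0.2757630680218289 F [ 0.5  5.1 -5.5]
shift/row now-axes [-1.0762  0.0035  2.118 ] rot/row [-0.0003  0.0005 -0.    ] rot deg [-0.03  0.06 -0.  ] | shift/row after rot [-1.0784  0.0024  2.1169]
[0.5424408  0.27254413 0.25786406] [-1.79969018e+02  5.88544866e-02  2.42981877e+01]
```

View pics/scene8c.png

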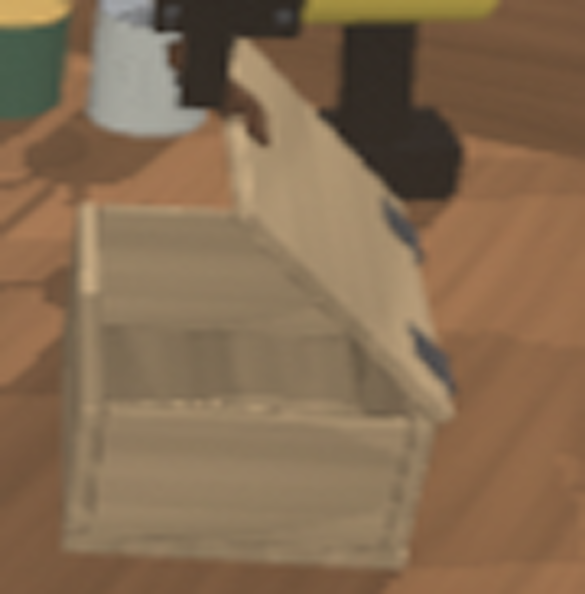

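View pics/w8c.png

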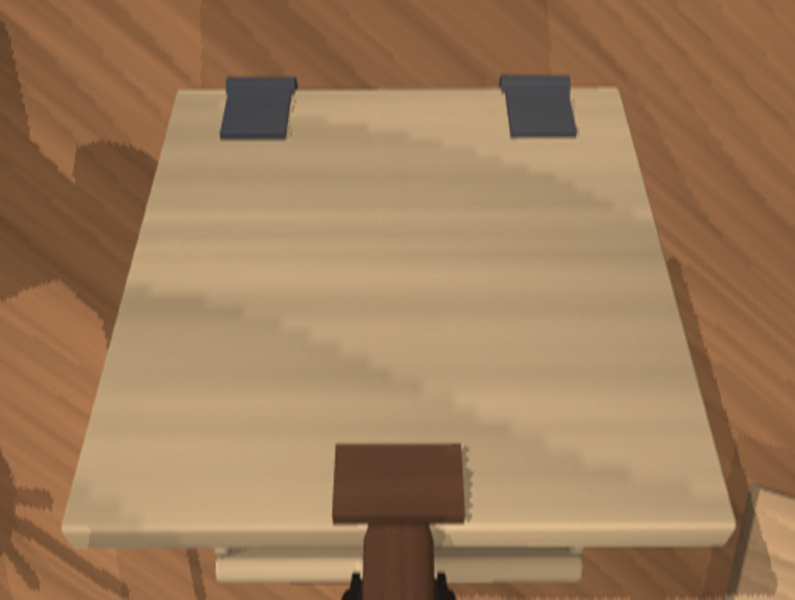

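```bash
python3 - <<'E'
from h import *
d=np.load('w8.npz');K,H,p,o=d["K"],d["H"],d["p"],d["o"]
W=np.eye(4);W[:3,:3]=Ro.from_euler("xyz",o,degrees=True).as_matrix();W[:3,3]=p;M=W@H
I=np.array([(62,524),(736,526),(619,88.5),(178,89.5)],float)
I=np.c_[(I[:,0]+.5)/1.42-.5,(I[:,1]+.5)/2.4-.5]
O=np.array([(-.18,.13,0),(-.18,-.13,0),(0,-.13,0),(0,.13,0)])
ok,r,t=cv2.solvePnP(O,I,K,None)
R=M[:3,:3]@cv2.Rodrigues(r)[0];T=M[:3,:3]@t[:,0]+M[:3,3]
x=R[:,0];print("PnP angle",np.degrees(np.arcsin(-x[2])),"hinge top",T)
# one-param check with known chest pose: front edge
yaw=np.radians(24.3);c=np.array([.579,.2895,0])
X=np.array([np.cos(yaw),np.sin(yaw),0]);Y=np.array([-X[1],X[0],0]);Z=np.array([0,0,1.])
Mi=np.linalg.inv(M)
def proj(P):
    q=Mi[:3,:3]@P+Mi[:3,3];q=K@q;return q[:2]/q[2]
D=np.load("scene0.npz");
for th in(47,48,49,50,51,52):
    a=np.radians(th);f=lambda r,h,y:c+Y*y+X*(.09-(r*np.cos(a)-h*np.sin(a)))+Z*(.11+r*np.sin(a)+h*np.cos(a))
    print(th,[proj(f(.18,.01,y)).round(1) for y in(.13,-.13)],"back",proj(f(0,.01,.13)).round(1),"scene",pr("scene",f(.18,.01,-.13)).round(1),pr("scene",f(.18,.01,.13)).round(1),pr("scene",f(0,.01,-.13)).round(1))
print(I.round(1))
E
```

```text
PnP angle 48.88767977772148 hinge top [0.66724603 0.32808047 0.11444965]
47 [array([ 44.3, 223.5]), array([513. , 223.7])] back [123.3  34.8] scene [351.1 149.4] [347.6 113.2] [384.2 187. ]
48 [array([ 41. , 220.4]), array([516.2, 220.5])] back [123.3  34.6] scene [352.  148.8] [348.3 112.8] [384.2 187. ]
49 [array([ 37.7, 217.1]), array([519.5, 217.2])] back [123.4  34.5] scene [352.9 148.3] [349.1 112.3] [384.2 187.1]
50 [array([ 34.4, 213.7]), array([522.8, 213.8])] back [123.4  34.4] scene [353.8 147.8] [349.9 111.8] [384.2 187.1]
51 [array([ 30.9, 210. ]), array([526.2, 210.1])] back [123.5  34.3] scene [354.7 147.3] [350.6 111.4] [384.3 187.1]
52 [array([ 27.5, 206.2]), array([529.6, 206.3])] back [123.6  34.2] scene [355.6 146.9] [351.4 110.9] [384.3 187.2]
[[ 43.5 218. ]
 [518.2 218.9]
 [435.8  36.6]
 [125.2  37. ]]
```

```bash
python3 -m handwheel '[[0.012,0,-0.01,0,0,0],[0.011,0,-0.009,0,0,0],[0,0,0,0,0,0],[0,0,0,0,0,0],[0,0,0,0,0,0],[0,0,0,0,0,0],[0,0,0,0,0,0],[0,0,0,0,0,0]]'
python3 -m handwheel '[[0,0,0,0,0,0],[0,0,0,0,0,0],[0,0,0,0,0,0],[0,0,0,0,0,0],[0,0,0,0,0,0],[0,0,0,0,0,0],[0,0,0,0,0,0],[0,0,0,0,0,0]]'
python3 - <<'E'
from h import *
plan([.4688,.2391,.0991],24.3)
wsnap('w9')
from cell import robot
for n in("top","scene"):cv2.imwrite(f'pics/{n}9.png',robot.snapshot(n)['pixels'])
p=cv2.imread('pics/w9.png');cv2.imwrite('pics/w9c.png',cv2.resize(p[0:250],None,fx=1.42,fy=2.4,interpolation=2))
E
```

```text
time_s: 27.0
tcp_pos: [0.5438, 0.2732, 0.2591]
orientation: [-180.0, 0.1, 24.3]
ft_force: [-1.5, 5.7, -5.3]
finger_gap: 0.273
time_s: 27.8
tcp_pos: [0.5438, 0.2732, 0.2591]
orientation: [-180.0, 0.1, 24.3]
ft_force: [-0.3, 6.2, -5.4]
finger_gap: 0.277
pos [0.5438 0.2732 0.2591] rpy [-1.7997e+02  1.0000e-01  2.4300e+01] t 27.8 gap 0.2766543051925398 F [-0.3  6.2 -5.4]
shift/row now-axes [-1.0949  0.0036  2.1348] rot/row [-0.0002  0.0008  0.    ] rot deg [-0.03  0.1   0.  ] | shift/row after rot [-1.0986  0.0026  2.133 ]
[0.54381122 0.27318389 0.25907228] [-1.79971294e+02  9.78311518e-02  2.43029736e+01]
```

View pics/w9c.png

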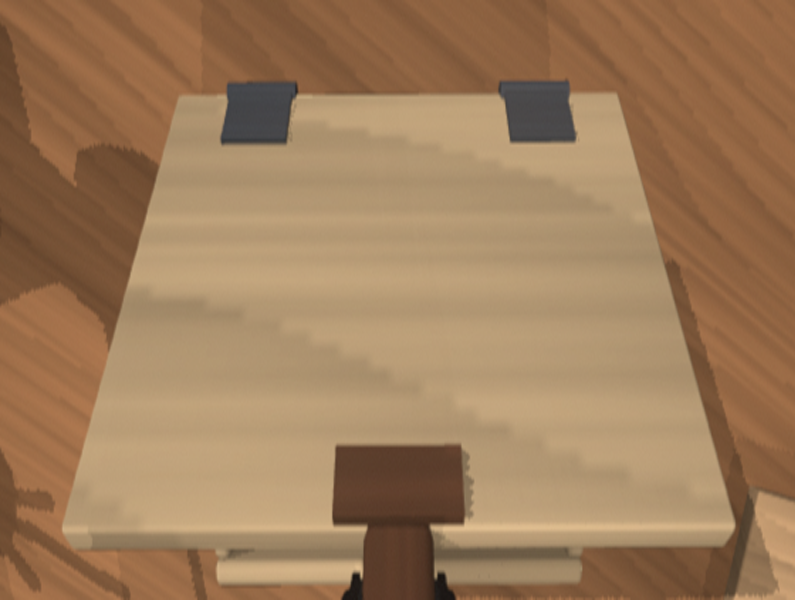

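View pics/top9.png

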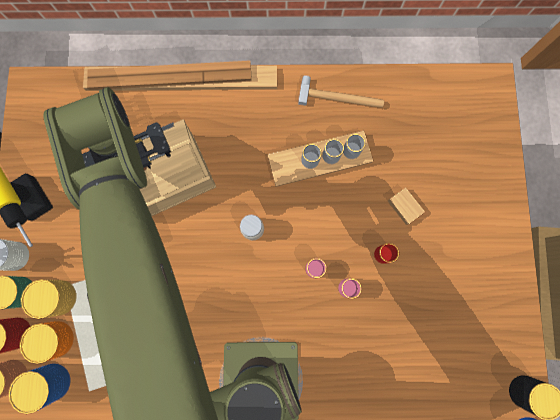

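View pics/scene9.png

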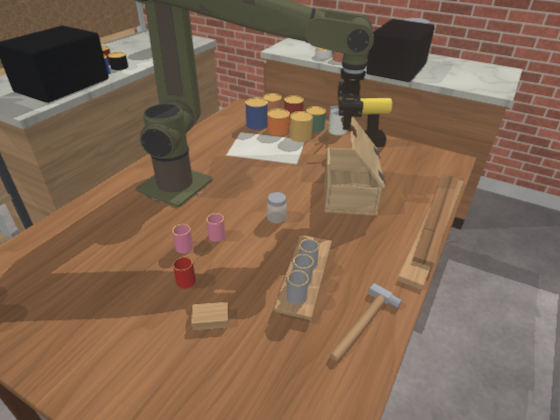

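The row is in place, the bystanders haven't moved, and the lid is held steady with an unchanged pose over 0.8 s. Kinematics put it at about 50.2°. I'm handing in.

```bash
python3 -c "
from cell import robot
print(robot.sign_off());s=robot.get_state();print(s['tcp_pos'],s['finger_gap'],s['time_s'])"
```

```text
the job is handed in; nothing more can be done
None
the job is handed in; nothing more can be done
```

I set both loose tins on the shelf, one on each side of the tin already there. I then lifted the lid by its pull and handed in at about 28 s with the gripper still holding it open.

- **Row:** in the top camera, all three tins stand upright within about 1 mm of the shelf's middle line. The gaps between neighbours are about 9–10 mm.
- **Lid:** the gripper's travel gives about 50.2°. Before the last small correction (about 0.6°) the wrist camera read about 48.9° against 49.6° from travel, so the true angle may be up to about 1° lower. I did not redo the camera measurement after that correction.
- **Hold:** the pose did not change over the 0.8 s before hand-in. The steady force on the wrist was about 8 N, including some 5–6 N sideways on the pull that I left alone. I could not read the robot's state after hand-in.
- **Bystanders:** the jar, offcut, pink tins and red tin look unmoved in the last pictures.

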